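Find the hidden release notch of the findings case and pop its lid

ROBOT

A 7-joint arm with a two-finger parallel gripper is mounted at the origin on the work surface. World frame = base frame: x ahead of the robot, y to its left, z up, the work surface at z = 0. Lengths are in m, angles in rad, forces in N, time in s.
With the tool pointing down it reaches from about 0.425 to 0.875 m from the base axis. Payload 4.7 kg.
Tool frame: the origin (TCP) lies at the very end of the fingers, on their centre line; the grasp point (between the pads) lies 19 mm behind it; z points along the fingers, y is the line along which they close (so a half turn about z gives the same grasp; the last joint's range is limited). The gripper opens to 85 mm and grips with 20 to 120 N. Pads are 22 mm wide; open, the fingers measure 114 mm over their backs; the gripper's body (76 mm by 85 mm) begins 54 mm behind the grasp point. The pads swing forward as they close: fully open they stand 13 mm farther back than shut.
Start: joints at [1.265, 0.321, -0.07, 1.45, 0.023, 1.371, -0.057], TCP at [0.204, -0.617, 0.231] pointing down, gripper open.
Joint ranges: [-2.86, 2.86], [-0.3, 2.09], [-1.38, 1.24], [0.06, 2.45], [-1.56, 4.7], [0.09, 2.05], [-2.69, 2.69]. Speed limits (rad/s): [2.57, 2.57, 3.14, 3.14, 3.14, 3.14, 3.14].

INTERFACE

Orientations are given as a unit quaternion [w, x, y, z].
In Python, from cell import get_state, capture, calibration, sign_off gives the robot as it stands. The module is installed in compiled form; this text tells all that it offers.
- The arm moves only by the tool step_arm, never from a script. Its argument "motion" is a list of rows, each an object of numbers: "ax", "ay", "az": the turn, a rotation vector about the world's x, y, z in degrees; "dx", "dy", "dz": the shift along the world's x, y, z in mm; "fingers": the finger opening in mm, from 0 to 85.4. A call has 1 to 12 rows; each row shifts and turns the commanded pose from where the row before left it; what a row does not reach is not made up. A row lasts 1/10 s, in which the tool goes at most 50 mm and 8.59 degrees, less where a joint would pass 70% of its speed; a pose out of reach is approached as far as the arm can. A call with a gripper value outside its range is refused whole. The fingers move at their own pace and stop on an object; "force" is the grip in N (left out, the last holds). Time passes only in rows, so rows that do not move let the fingers close. It gives the time, the measured TCP pose, the force, the opening and the grip force at its end, in the units of the state.
- get_state(): the state, without advancing time (a new reading comes with each control period).
- capture(name): name is "scene" or "top"; returns the picture (400x640x3 uint8, blue, green, red); there is no depth.
- calibration(name): a dict with "K" (3x3 intrinsics, pixels), "rvec" (rotation vector, rad) and "tvec" (3), from world to camera coordinates, as OpenCV has them. Camera axes: x right, y down, z forward; pixel columns grow to the right and rows downward; lengths in m; the calibration is good to about 2 mm. A picture is of the moment at which its call begins. calibration takes no time and is no camera call.
- sign_off(): hands the job in; it is judged then, once.
The state is a dict: "t": time; "joint_pos": joint angles; "qvel": joint speeds; "effort": joint torques, N m; "ee_pos": TCP position; "eef_rot": TCP orientation; "wrist_force": force on the tool from outside, world axes, zero at the start; "torque": the same for the moment, N m; "finger_gap": opening from 0.0 (shut) to 1.0 (fully open); "grip_force": force on a finger pad.
Only numpy, scipy, OpenCV 4.12 (cv2) and the standard library are available. Lean on these libraries where they do the work, as an engineer would, in place of code of your own. Each camera call takes 0.05 s, during which the arm holds its last target. There are 200 camera calls.

TASK

The clear-lidded black case of jewellery findings is shut, and its release is a notch of the same black plastic hidden somewhere along the top of its front rim. Starting on the rim at either end, feel gently along it with the closed fingertips until you find the notch, then press the catch inside the notch all the way down so that it stays in and the lid springs ajar. Take nothing in the gripper, leave the things standing around the case where they are, and finish with the hand clear of everything.

Things in the scene. Friction and masses are not known exactly. Their poses are not given: they have to be found in the camera images.
- case: black plastic case, fixed to the table, 280 mm deep (its x) x 400 mm wide (its y), 60 mm tall; origin at the centre of its underside, x away from the robot, y along the front rim to the left, z up. Its front 40 mm (x -140 to -100 mm) are the rim: a flat level ledge along the whole width. Behind the rim lies the lid, its top 1 mm below the rim's
- rim_mid (a point): middle of the rim's top, 60 mm above the table, 20 mm from its front face; axes as the case's. Notch: centre anywhere within 120 mm left or right of here, along the rim; 48 mm long, open to the front, a 4 mm wall behind it (free from 20 mm before to 16 mm behind this point). Its floor is the catch, a black plate 7 mm below the rim's top, going down 8 mm more
- rim_left (a point): point on top of the rim's plain left end piece (50 mm long, 40 mm deep), at the piece's centre, 25 mm from the case's left end and 20 mm from its front face, 60 mm above the table; axes as the case's
- rim_right (a point): the same on the rim's plain right end piece
- catch (a joint): how far the catch in the notch is pressed down: 0 up, 0.008 m fully down. It resists with about 4 to 6 N on the way, stops hard at the bottom and stays where it is left
- lid (a joint): opening of the clear lid in its black frame (232 x 400 mm), hinged along the case's far top edge, in rad: 0 shut, about 0.16 sprung ajar. The catch drives it: it rises with the catch's travel, its front edge by 37 mm in all, right behind the rim
- glue_mid (a point): upright white glue bottle, 34 mm across, 85 mm tall; point on its axis 42 mm up; loose, to be left alone
- jar_mid (a point): low glass jar with metal lid, 48 mm across, 45 mm tall; point at its centre 22 mm up; loose, to be left alone
- tape_mid (a point): cardboard ring (tape roll) lying flat, 64 mm across, 24 mm tall; point at its centre 12 mm up; loose, to be left alone
- stamp_mid (a point): small wooden hand stamp, 30 x 50 mm, 53 mm tall with its knob; point 26 mm up; loose, to be left alone
- brushes_mid (a point): grey plastic cup with brushes, 76 mm across, cup 100 mm and brushes about 190 mm tall; point on its axis 50 mm up; loose, to be left alone
- tub_mid (a point): low open violet tub, 70 x 100 x 30 mm; point at its centre 15 mm up; loose, to be left alone
- marker_mid (a point): white marker pen lying on the table, 16 x 130 x 16 mm; point at its middle 8 mm up; loose, to be left alone

How it is judged:
On the way, in this order (a step that is already met when the one before it is completed fails the run):
1. the fingertips touch the plain end piece of the front rim, left or right ((contact force between the fingers and case_c0 above 0.4 N or contact force between the fingers and case_c1 above 0.4 N)), for 0.05 s.
2. the fingers press the catch inside the notch down at least 6.5 mm (contact force between the fingers and catch_c0 above 1 N and value of joint catch above 0.0065 m), for 0.05 s.
At the end, for the whole second after the job is handed in: the catch stays at least 6.2 mm down, the lid stands ajar at 0.12 rad or more and at rest, and every loose thing is within 30 mm of where it began (value of joint catch above 0.0062 m and value of joint lid above 0.12 rad and velocity of joint lid below 0.05 rad/s and distance of each of glue_mid, jar_mid, tape_mid, stamp_mid, brushes_mid, tub_mid, marker_mid from where it was at the start of the episode below 0.03 m); the robot touches nothing.
It fails at once if a loose thing near the case is knocked, lifted or carried more than 30 mm (not (distance of each of glue_mid, jar_mid, tape_mid, stamp_mid, brushes_mid, tub_mid, marker_mid from where it was at the start of the episode below 0.03 m)).
It fails at once if the rim or the catch is pressed brutally (over 60 N) (contact force between the fingers and case above 60 N or contact force between the fingers and notch above 60 N or contact force between the fingers and rim0 above 60 N or contact force between the fingers and rim1 above 60 N or contact force between the fingers and rim3 above 60 N or contact force between the fingers and rim4 above 60 N).
It also fails if it takes over 64 s, if anything falls off the work surface, if the arm or the gripper's body presses on something with over 40 N, if the wrist force passes 120 N, or if a joint passes its speed limit or range.

## Working session

There is one attempt and no reset: what is moved stays moved. The work goes in short steps, Python scripts to look and compute and a tool call to move; the robot and the scene stay as the last step left them, time stands still between calls to the robot, and variables do not carry over. Pictures are saved under pics/ and viewed, at most 10 in all, crops included, and the job is handed in when it is done.

Besides the shell and the picture viewer there is one more tool, called after "Request:" as name([rows], argument=value, ...), one row to a line, values as JSON. step_arm: Moves the arm, as the interface text tells. Its arguments: {"type":"object","properties":{"motion":{"type":"array","items":{"type":"object","properties":{"ax":{"type":"number"},"ay":{"type":"number"},"az":{"type":"number"},"dx":{"type":"number"},"dy":{"type":"number"},"dz":{"type":"number"},"fingers":{"type":"number"}}}},"force":{"type":"number"}},"required":["motion"]}

```bash
mkdir -p pics; python3 - <<'E'
from cell import *
import cv2
for n in("scene","top"):
    cv2.imwrite(f"pics/{n}0.png",capture(n)); c=calibration(n); print(n,c)
print(get_state())
E
```

```text
scene {'K': array([[367.97133978,   0.        , 316.12786124],
       [  0.        , 367.97133978, 202.07774279],
       [  0.        ,   0.        ,   1.        ]]), 'rvec': array([ 1.94244172,  1.4340356 , -0.64302999]), 'tvec': array([-0.18351254, -0.32190657,  1.34708344])}
top {'K': array([[363.29046294,   0.        , 319.27702865],
       [  0.        , 363.29046294, 205.62014044],
       [  0.        ,   0.        ,   1.        ]]), 'rvec': array([ 2.17636021, -2.15427895,  0.09696429]), 'tvec': array([0.0170492 , 0.61615804, 0.79483545])}
{'t': 0.1, 'joint_pos': array([ 1.26509025,  0.3217547 , -0.07008562,  1.45156174,  0.022576  ,
        1.37078716, -0.05691846]), 'qvel': array([-0.00050733, -0.00250721,  0.00137077, -0.00237185,  0.00011216,
        0.00016374, -0.00038058]), 'effort': array([ 2.88977953e-04, -4.94875288e+01, -3.83938355e-01, -3.15209877e+01,
        1.29357458e-02,  7.51167914e-03, -2.94230142e-05]), 'ee_pos': array([ 0.20416062, -0.61659786,  0.23032469]), 'eef_rot': array([-8.44968243e-04,  9.87241910e-01,  1.59225209e-01, -1.71356264e-04]), 'wrist_force': array([-0.15494997, -0.12488694, -0.20340216]), 'torque': array([ 0.05035558, -0.03870534, -0.01926594]), 'grip_force': 0.0, 'finger_gap': 0.9948844240617563}
```

View pics/scene0.png

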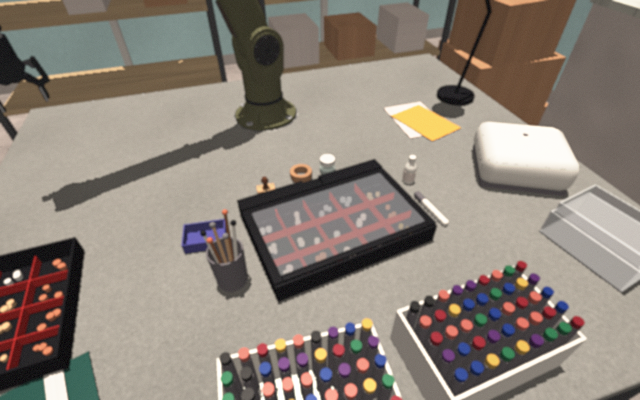

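View pics/top0.png

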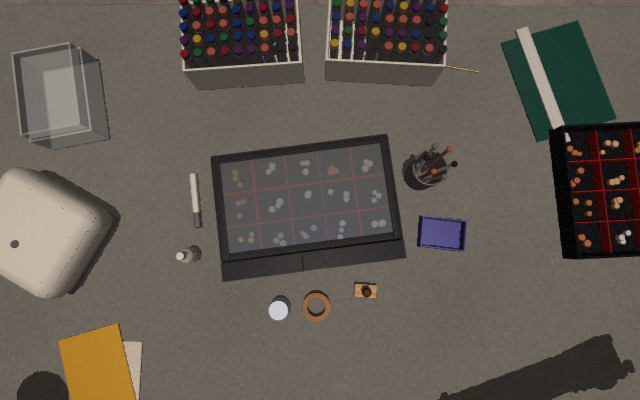

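The top view shows the case with its front rim running from about (222,270) to (403,248), and a faint mark near (313,260). The stamp (366,290), tape roll (316,306) and jar (278,310) stand in front of it. The scene view agrees.

```bash
cat > h.py <<'E'
import numpy as np,cv2
from cell import *
def px2w(n,uv,z):
    c=calibration(n);R=cv2.Rodrigues(c["rvec"])[0];C=-R.T@c["tvec"]
    d=(R.T@np.linalg.inv(c["K"])@np.c_[np.array(uv,float),np.ones(len(uv))].T).T
    return C+d*((z-C[2])/d[:,2])[:,None]
def w2px(n,P):
    c=calibration(n);return cv2.projectPoints(np.array(P,float),c["rvec"],c["tvec"],c["K"],None)[0][:,0]
E
python3 - <<'E'
from h import *
im=cv2.imread("pics/top0.png")[225:290,205:415]
im=cv2.resize(im,None,fx=3.8,fy=3.8,interpolation=cv2.INTER_CUBIC)
im=np.clip(255*(im/255.)**.5*1.6,0,255).astype(np.uint8)
im2=cv2.imread("pics/top0.png")[120:295,200:420]
im2=cv2.resize(im2,(800,340+0),interpolation=cv2.INTER_CUBIC);im2=np.clip(255*(im2/255.)**.5*1.3,0,255).astype(np.uint8)
cv2.imwrite("pics/crop1.png",np.vstack([cv2.resize(im,(800,250)),im2]))
print(px2w("top",[(211,155),(387,135),(405,240),(221,263)],.06))
print(px2w("top",[(366,290)],.05),px2w("top",[(316,306)],.024),px2w("top",[(278,310)],.045),px2w("top",[(183,256)],.085),px2w("top",[(313,261)],.06))
E
```

```text
[[ 0.72412526  0.26566786  0.06      ]
 [ 0.77287702 -0.12642015  0.06      ]
 [ 0.53998226 -0.16351612  0.06      ]
 [ 0.48620491  0.23432653  0.06      ]]
[[ 0.4312871  -0.08007521  0.05      ]] [[0.39158527 0.02831051 0.024     ]] [[0.38566686 0.11046123 0.045     ]] [[0.50135456 0.30800579 0.085     ]] [[0.49271556 0.03528788 0.06      ]]
```

View pics/crop1.png

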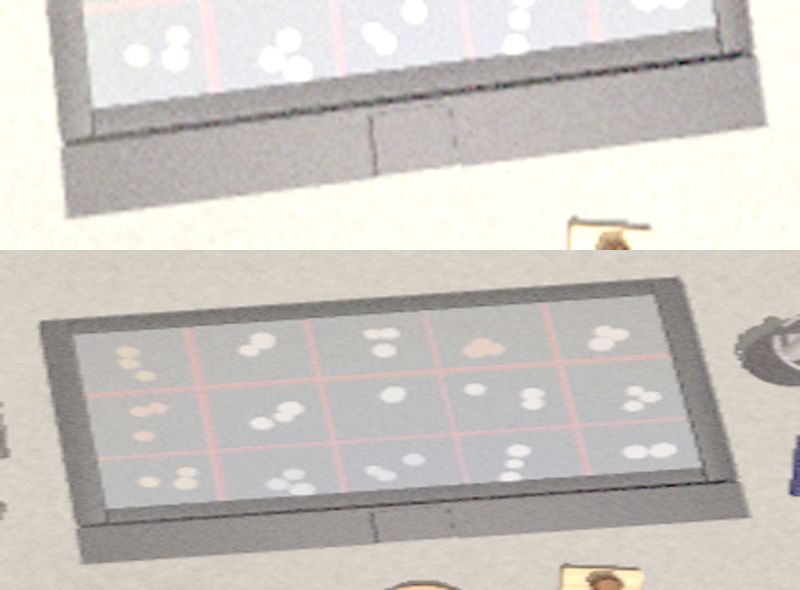

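The notch is faintly visible: seams at about u=303 and u=324 on the rim in the top image. I'll treat that as a hint only, and still feel along the rim. Next I fit the case pose.

```bash
python3 - <<'E'
from h import *
from scipy.optimize import least_squares
c=calibration("top");R=cv2.Rodrigues(c["rvec"])[0];print("cam",-R.T@c["tvec"])
loc=np.array([[.14,.2,.06],[.14,-.2,.06],[-.1,-.2,.06],[-.1,.2,.06],[-.14,-.2,.06],[-.14,.2,.06]])
px=np.array([(211,155),(387,135),(401.3,239.3),(221.3,262.7),(405.8,257.5),(222.8,281)])
def W(p,l):
    l=np.asarray(l);return np.c_[p[0]+l[:,0]*np.cos(p[2])-l[:,1]*np.sin(p[2]),p[1]+l[:,0]*np.sin(p[2])+l[:,1]*np.cos(p[2]),l[:,2]]
r=least_squares(lambda p:(w2px("top",W(p,loc))-px).ravel(),[.62,.05,.13],loss="soft_l1");p=r.x
print(p,np.degrees(p[2]),r.fun.reshape(-1,2).round(1))
print("mid,left,right",W(p,[[-.12,0,.06],[-.12,.175,.06],[-.12,-.175,.06]]).round(4))
q=px2w("top",[(303,261),(324,257)],.06);print("notch",q.round(4))
cs,sn=np.cos(p[2]),np.sin(p[2]);print("along",[(-(a[0]-p[0])*sn+(a[1]-p[1])*cs).round(4) for a in q])
print("brush",px2w("top",[(422,178)],0.),px2w("top",[(455,163),(424,190)],.17),"tub",px2w("top",[(442,234)],.03))
E
```

```text
cam [0.53376301 0.01444239 0.8524044 ]
[0.61299992 0.05118121 0.13610828] 7.798430069283696 [[-1.2 -0.2]
 [ 0.7 -2.6]
 [ 2.3  0.2]
 [-1.   0. ]
 [ 0.6  0.5]
 [-0.6  0.4]]
mid,left,right [[ 0.4941  0.0349  0.06  ]
 [ 0.4704  0.2083  0.06  ]
 [ 0.5179 -0.1385  0.06  ]]
notch [[0.4925 0.0569 0.06  ]
 [0.5015 0.0116 0.06  ]]
along [np.float64(0.022), np.float64(-0.0241)]
brush [[ 0.68717682 -0.21905149  0.        ]] [[ 0.68605918 -0.23562178  0.17      ]
 [ 0.63363324 -0.1758552   0.17      ]] tub [[ 0.55454444 -0.2534896   0.03      ]]
```

Request:
step_arm([
  {"dx": 24, "dy": 37, "az": -0.9, "fingers": 0},
  {"dx": 24, "dy": 37, "az": -0.9, "fingers": 0},
  {"dx": 24, "dy": 37, "az": -0.9, "fingers": 0},
  {"dx": 24, "dy": 37, "az": -0.9, "fingers": 0},
  {"dx": 24, "dy": 37, "az": -0.9, "fingers": 0},
  {"dx": 24, "dy": 37, "az": -0.9, "fingers": 0},
  {"dx": 24, "dy": 37, "az": -0.9, "fingers": 0},
  {"dx": 24, "dy": 37, "az": -0.9, "fingers": 0},
  {"dx": 24, "dy": 37, "az": -0.9, "fingers": 0},
  {"dx": 24, "dy": 37, "az": -0.9, "fingers": 0},
  {"dx": 24, "dy": 37, "az": -0.9, "fingers": 0},
  {"fingers": 0},
], force=20)

```text
$.motion[0]: bad value
```

Request:
step_arm([
  {"ax": 0, "ay": 0, "az": -0.9, "dx": 24, "dy": 37, "dz": 0, "fingers": 0},
  {"ax": 0, "ay": 0, "az": -0.9, "dx": 24, "dy": 37, "dz": 0, "fingers": 0},
], force=20)

```text
t: 0.3
ee_pos: [0.2515, -0.5426, 0.2302]
eef_rot: [-0.001, 0.99, 0.142, -0.0]
wrist_force: [1.0, 0.7, 0.5]
finger_gap: 0.689
grip_force: 0.0
```

Request:
step_arm([
  {"ax": 0, "ay": 0, "az": -1, "dx": 26, "dy": 40, "dz": 0, "fingers": 0},
  {"ax": 0, "ay": 0, "az": -1, "dx": 26, "dy": 40, "dz": 0, "fingers": 0},
  {"ax": 0, "ay": 0, "az": -1, "dx": 26, "dy": 40, "dz": 0, "fingers": 0},
  {"ax": 0, "ay": 0, "az": -1, "dx": 26, "dy": 40, "dz": 0, "fingers": 0},
  {"ax": 0, "ay": 0, "az": -1, "dx": 26, "dy": 40, "dz": 0, "fingers": 0},
  {"ax": 0, "ay": 0, "az": -1, "dx": 26, "dy": 40, "dz": 0, "fingers": 0},
  {"ax": 0, "ay": 0, "az": -1, "dx": 26, "dy": 40, "dz": 0, "fingers": 0},
  {"ax": 0, "ay": 0, "az": -1, "dx": 26, "dy": 40, "dz": 0, "fingers": 0},
  {"ax": 0, "ay": 0, "az": -0.5, "dx": 26, "dy": 40, "dz": 0, "fingers": 0},
  {"ax": 0, "ay": 0, "az": 0, "dx": 26, "dy": 40, "dz": 0, "fingers": 0},
  {"ax": 0, "ay": 0, "az": 0, "dx": 4, "dy": 3, "dz": 0, "fingers": 0},
  {"ax": 0, "ay": 0, "az": 0, "dx": 0, "dy": 0, "dz": 0, "fingers": 0},
])

```text
t: 1.5
ee_pos: [0.5168, -0.1383, 0.2309]
eef_rot: [-0.0, 0.997, 0.072, -0.0]
wrist_force: [0.6, -0.5, 0.3]
finger_gap: -0.002
grip_force: 0.0
```

Request:
step_arm([
  {"ax": 0, "ay": 0, "az": -0.4, "dx": -1, "dy": 0, "dz": -40, "fingers": 0},
  {"ax": 0, "ay": 0, "az": 0, "dx": 0, "dy": 0, "dz": -40, "fingers": 0},
  {"ax": 0, "ay": 0, "az": 0, "dx": 0, "dy": 0, "dz": -40, "fingers": 0},
  {"ax": 0, "ay": 0, "az": 0, "dx": 0, "dy": 0, "dz": -32, "fingers": 0},
  {"ax": 0, "ay": 0, "az": 0, "dx": 0, "dy": 0, "dz": -10, "fingers": 0},
  {"ax": 0, "ay": 0, "az": 0, "dx": 0, "dy": 0, "dz": -3, "fingers": 0},
  {"ax": 0, "ay": 0, "az": 0, "dx": 0, "dy": 0, "dz": 0, "fingers": 0},
  {"ax": 0, "ay": 0, "az": 0, "dx": 0, "dy": 0, "dz": 0, "fingers": 0},
])

```text
t: 2.3
ee_pos: [0.5167, -0.1408, 0.0682]
eef_rot: [0.001, 0.998, 0.066, 0.001]
wrist_force: [-0.0, -0.0, 0.1]
finger_gap: 0.002
grip_force: 0.0
```

```bash
python3 - <<'E'
from h import *
im=capture("top")[200:300,200:420]
cv2.imwrite("pics/c2.png",np.clip(255*(cv2.resize(im,(800,364),interpolation=cv2.INTER_CUBIC)/255.)**.5*1.4,0,255))
E
```

```text
[ WARN:0@0.615] global loadsave.cpp:1063 imwrite_ Unsupported depth image for selected encoder is fallbacked to CV_8U.
```

View pics/c2.png

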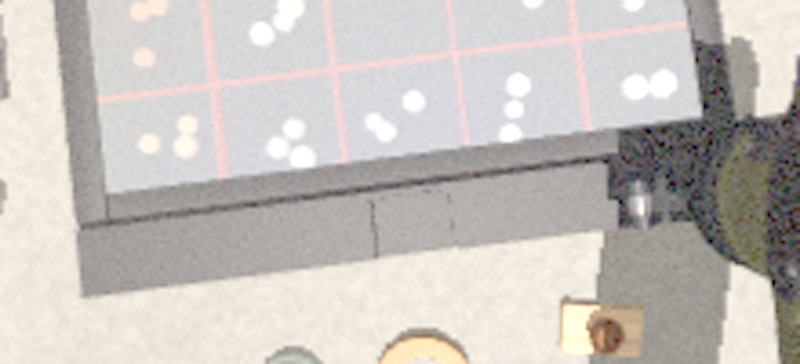

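The picture shows the hand over the right end of the rim, with the finger near crop (640,205). The notch seams show at crop x≈375 and 452. Next I lower gently.

Request:
step_arm([
  {"ax": 0, "ay": 0, "az": 0, "dx": -1, "dy": 1, "dz": -2, "fingers": 0},
  {"ax": 0, "ay": 0, "az": 0, "dx": 0, "dy": 0, "dz": -2, "fingers": 0},
  {"ax": 0, "ay": 0, "az": 0, "dx": 0, "dy": 0, "dz": -2, "fingers": 0},
  {"ax": 0, "ay": 0, "az": 0, "dx": 0, "dy": 0, "dz": -1, "fingers": 0},
  {"ax": 0, "ay": 0, "az": 0, "dx": 0, "dy": 0, "dz": 0, "fingers": 0},
])

```text
t: 2.85
ee_pos: [0.5144, -0.139, 0.0601]
eef_rot: [0.0, 0.998, 0.067, -0.0]
wrist_force: [-2.1, 0.4, 6.0]
finger_gap: -0.002
grip_force: 3.2
```

Request:
step_arm([
  {"ax": 0, "ay": 0, "az": 0, "dx": 0, "dy": 0, "dz": 0, "fingers": 0},
  {"ax": 0, "ay": 0, "az": 0, "dx": -1.1, "dy": 8, "dz": 0, "fingers": 0},
  {"ax": 0, "ay": 0, "az": 0, "dx": -1.1, "dy": 8, "dz": 0, "fingers": 0},
  {"ax": 0, "ay": 0, "az": 0, "dx": -1.1, "dy": 8, "dz": 0, "fingers": 0},
  {"ax": 0, "ay": 0, "az": 0, "dx": -1.1, "dy": 8, "dz": 0, "fingers": 0},
  {"ax": 0, "ay": 0, "az": 0, "dx": -1.1, "dy": 8, "dz": 0, "fingers": 0},
  {"ax": 0, "ay": 0, "az": 0, "dx": -1.1, "dy": 8, "dz": 0, "fingers": 0},
])

```text
t: 3.55
ee_pos: [0.5085, -0.0911, 0.0601]
eef_rot: [0.001, 0.998, 0.067, 0.001]
wrist_force: [0.6, -2.7, 5.7]
finger_gap: -0.001
grip_force: 2.7
```

Request:
step_arm([
  {"ax": 0, "ay": 0, "az": 0, "dx": -1.1, "dy": 8, "dz": 0, "fingers": 0},
  {"ax": 0, "ay": 0, "az": 0, "dx": -1.1, "dy": 8, "dz": 0, "fingers": 0},
  {"ax": 0, "ay": 0, "az": 0, "dx": -1.1, "dy": 8, "dz": 0, "fingers": 0},
  {"ax": 0, "ay": 0, "az": 0, "dx": -1.1, "dy": 8, "dz": 0, "fingers": 0},
  {"ax": 0, "ay": 0, "az": 0, "dx": -1.1, "dy": 8, "dz": 0, "fingers": 0},
  {"ax": 0, "ay": 0, "az": 0, "dx": -1.1, "dy": 8, "dz": 0, "fingers": 0},
  {"ax": 0, "ay": 0, "az": 0, "dx": -1.1, "dy": 8, "dz": 0, "fingers": 0},
])

```text
t: 4.25
ee_pos: [0.5007, -0.0352, 0.0601]
eef_rot: [0.001, 0.998, 0.067, 0.001]
wrist_force: [0.5, -3.7, 5.9]
finger_gap: 0.001
grip_force: 3.0
```

Request:
step_arm([
  {"ax": 0, "ay": 0, "az": 0, "dx": -1.1, "dy": 8, "dz": 0, "fingers": 0},
  {"ax": 0, "ay": 0, "az": 0, "dx": -1.1, "dy": 8, "dz": 0, "fingers": 0},
  {"ax": 0, "ay": 0, "az": 0, "dx": -1.1, "dy": 8, "dz": 0, "fingers": 0},
])

```text
t: 4.55
ee_pos: [0.4974, -0.0112, 0.0601]
eef_rot: [0.001, 0.998, 0.067, 0.001]
wrist_force: [0.5, -4.3, 5.6]
finger_gap: 0.001
grip_force: 3.1
```

Request:
step_arm([
  {"ax": 0, "ay": 0, "az": 0, "dx": -1.1, "dy": 8, "dz": 0, "fingers": 0},
])

```text
t: 4.65
ee_pos: [0.4963, -0.0032, 0.0601]
eef_rot: [0.001, 0.998, 0.067, 0.001]
wrist_force: [0.7, -3.7, 6.3]
finger_gap: 0.001
grip_force: 3.1
```

Request:
step_arm([
  {"ax": 0, "ay": 0, "az": 0, "dx": -1.1, "dy": 8, "dz": 0, "fingers": 0},
])

```text
t: 4.75
ee_pos: [0.4952, 0.0047, 0.0601]
eef_rot: [0.001, 0.998, 0.067, 0.001]
wrist_force: [0.6, -4.6, 6.4]
finger_gap: 0.001
grip_force: 3.1
```

Request:
step_arm([
  {"ax": 0, "ay": 0, "az": 0, "dx": -1.1, "dy": 8, "dz": 0, "fingers": 0},
])

```text
t: 4.85
ee_pos: [0.494, 0.0127, 0.0601]
eef_rot: [0.001, 0.998, 0.067, 0.001]
wrist_force: [0.6, -3.4, 4.9]
finger_gap: 0.005
grip_force: 2.8
```

Request:
step_arm([
  {"ax": 0, "ay": 0, "az": 0, "dx": -0.6, "dy": 6, "dz": 0, "fingers": 0},
])

```text
t: 4.95
ee_pos: [0.4929, 0.0196, 0.0597]
eef_rot: [0.0, 0.998, 0.067, 0.0]
wrist_force: [1.2, -0.6, -0.3]
finger_gap: 0.001
grip_force: 0.0
```

Request:
step_arm([
  {"ax": 0, "ay": 0, "az": 0, "dx": -0.6, "dy": 6, "dz": 0, "fingers": 0},
])

```text
t: 5.05
ee_pos: [0.4913, 0.0263, 0.0589]
eef_rot: [-0.0, 0.998, 0.067, -0.001]
wrist_force: [-0.5, 0.4, -0.3]
finger_gap: 0.002
grip_force: 0.0
```

Request:
step_arm([
  {"ax": 0, "ay": 0, "az": 0, "dx": -0.6, "dy": 6, "dz": 0, "fingers": 0},
])

```text
t: 5.15
ee_pos: [0.4906, 0.0322, 0.0587]
eef_rot: [-0.0, 0.998, 0.067, -0.001]
wrist_force: [0.1, -0.5, -0.4]
finger_gap: 0.001
grip_force: 0.0
```

The force vanished at y≈0.017 and the tip dropped, so the fingers are in the notch, as the image suggested. Now I press.

Request:
step_arm([
  {"ax": 0, "ay": 0, "az": 0, "dx": 0, "dy": 2, "dz": -2, "fingers": 0},
  {"ax": 0, "ay": 0, "az": 0, "dx": 0, "dy": 0, "dz": -2, "fingers": 0},
  {"ax": 0, "ay": 0, "az": 0, "dx": 0, "dy": 0, "dz": -2, "fingers": 0},
  {"ax": 0, "ay": 0, "az": 0, "dx": 0, "dy": 0, "dz": -2, "fingers": 0},
  {"ax": 0, "ay": 0, "az": 0, "dx": 0, "dy": 0, "dz": 0, "fingers": 0},
])

```text
t: 5.65
ee_pos: [0.4915, 0.0328, 0.0511]
eef_rot: [-0.0, 0.998, 0.066, -0.0]
wrist_force: [-0.1, 0.0, -0.4]
finger_gap: -0.001
grip_force: 0.0
```

Request:
step_arm([
  {"ax": 0, "ay": 0, "az": 0, "dx": 0, "dy": 0, "dz": -2, "fingers": 0},
  {"ax": 0, "ay": 0, "az": 0, "dx": 0, "dy": 0, "dz": -2, "fingers": 0},
  {"ax": 0, "ay": 0, "az": 0, "dx": 0, "dy": 0, "dz": 0, "fingers": 0},
])

```text
t: 5.95
ee_pos: [0.4917, 0.0328, 0.0472]
eef_rot: [0.0, 0.998, 0.066, 0.0]
wrist_force: [0.4, -0.1, 1.7]
finger_gap: 0.004
grip_force: 0.6
```

Request:
step_arm([
  {"ax": 0, "ay": 0, "az": 0, "dx": 0, "dy": 0, "dz": -1.5, "fingers": 0},
  {"ax": 0, "ay": 0, "az": 0, "dx": 0, "dy": 0, "dz": 0, "fingers": 0},
])

```text
t: 6.15
ee_pos: [0.4917, 0.0327, 0.0457]
eef_rot: [0.0, 0.998, 0.066, 0.0]
wrist_force: [-0.8, -1.1, 1.5]
finger_gap: 0.001
grip_force: 0.9
```

Request:
step_arm([
  {"ax": 0, "ay": 0, "az": 0, "dx": 0, "dy": 0, "dz": -1.5, "fingers": 0},
  {"ax": 0, "ay": 0, "az": 0, "dx": 0, "dy": 0, "dz": 0, "fingers": 0},
])

```text
t: 6.35
ee_pos: [0.4917, 0.0327, 0.045]
eef_rot: [0.0, 0.998, 0.066, -0.0]
wrist_force: [-4.2, -0.8, 9.7]
finger_gap: -0.001
grip_force: 4.7
```

Request:
step_arm([
  {"ax": 0, "ay": 0, "az": 0, "dx": 0, "dy": 0, "dz": -1, "fingers": 0},
  {"ax": 0, "ay": 0, "az": 0, "dx": 0, "dy": 0, "dz": 0, "fingers": 0},
  {"ax": 0, "ay": 0, "az": 0, "dx": 0, "dy": 0, "dz": 0, "fingers": 0},
])

```text
t: 6.65
ee_pos: [0.4918, 0.0328, 0.045]
eef_rot: [0.001, 0.998, 0.066, -0.0]
wrist_force: [-6.0, -0.6, 17.1]
finger_gap: 0.005
grip_force: 8.5
```

Hard stop at z=0.045, the full 15 mm below the rim. Now I lift straight out.

Request:
step_arm([
  {"ax": 0, "ay": 0, "az": 0, "dx": 0, "dy": 0, "dz": 3, "fingers": 0},
  {"ax": 0, "ay": 0, "az": 0, "dx": 0, "dy": 0, "dz": 8, "fingers": 0},
  {"ax": 0, "ay": 0, "az": 0, "dx": 0, "dy": 0, "dz": 15, "fingers": 0},
  {"ax": 0, "ay": 0, "az": 0, "dx": 0, "dy": 0, "dz": 25, "fingers": 0},
  {"ax": 0, "ay": 0, "az": 0, "dx": 0, "dy": 0, "dz": 35, "fingers": 0},
  {"ax": 0, "ay": 0, "az": 0, "dx": 0, "dy": 0, "dz": 35, "fingers": 0},
  {"ax": 0, "ay": 0, "az": 0, "dx": 0, "dy": 0, "dz": 35, "fingers": 0},
  {"ax": 0, "ay": 0, "az": 0, "dx": 0, "dy": 0, "dz": 30, "fingers": 0},
  {"ax": 0, "ay": 0, "az": 0, "dx": 0, "dy": 0, "dz": 0, "fingers": 0},
  {"ax": 0, "ay": 0, "az": 0, "dx": 0, "dy": 0, "dz": 0, "fingers": 0},
])

```text
t: 7.65
ee_pos: [0.4919, 0.033, 0.2297]
eef_rot: [0.0, 0.998, 0.067, 0.001]
wrist_force: [-0.8, -0.1, 0.0]
finger_gap: -0.002
grip_force: 0.0
```

```bash
python3 - <<'E'
from h import *
a=capture("scene")[120:320,170:490]
cv2.imwrite("pics/s3.png",np.clip(255*(cv2.resize(a,(800,500),interpolation=cv2.INTER_CUBIC)/255.)**.6*1.2,0,255).astype(np.uint8))
s=get_state();print(s["ee_pos"],s["wrist_force"])
E
```

```text
[0.4911549  0.03286586 0.22860354] [-0.77817385 -0.04781643 -0.61144998]
```

View pics/s3.png

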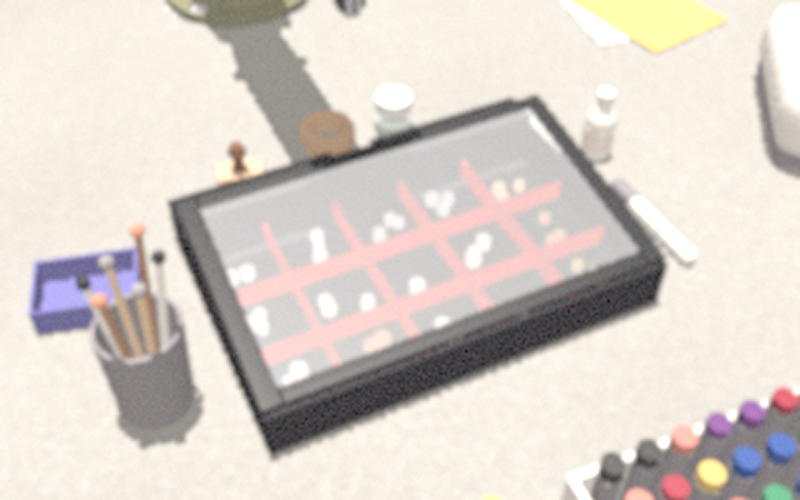

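The lid stands ajar: its front edge (crop y≈100–200) now hides the rim. The loose things are in place and the hand is well above the case.

```bash
python3 -c "from cell import *;print(sign_off())"
```

```text
the job is handed in; nothing more can be done
None
```

I felt along the rim from its right end, found the notch near the middle and pressed the catch down to its hard stop. The last picture shows the lid ajar and the loose things in place with the hand clear, and the job is handed in; no verdict was returned.

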